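Set up a rail slice for shadow measurement and lock the lens

ROBOT

A 7-joint arm with a two-finger parallel gripper is mounted at the origin on the work surface. World frame = base frame: x ahead of the robot, y to its left, z up, the work surface at z = 0. Lengths are in m, angles in rad, forces in N, time in s.
With the tool pointing down it reaches from about 0.425 to 0.8 m from the base axis. Payload 8.3 kg.
Tool frame: the origin (TCP) lies on the mounting face of the last link; the fingertips stand 173 mm ahead of it and the grasp point (between the pads) lies 155 mm ahead of it; z points along the fingers, y is the line along which they close (so a half turn about z gives the same grasp; the last joint's range is limited). The gripper opens to 85 mm and grips with 20 to 120 N. Pads are 22 mm wide; open, the fingers measure 114 mm over their backs; the gripper's body (76 mm by 85 mm) begins 54 mm behind the grasp point. The pads swing forward as they close: fully open they stand 13 mm farther back than shut.
Start: joints at [-1.214, 0.383, 0.016, 1.37, -0.006, 1.388, -0.046], TCP at [0.255, 0.571, 0.405] pointing down, gripper open.
Joint ranges: [-2.95, 2.95], [-0.25, 2.06], [-1.52, 1.56], [0.18, 2.33], [-1.44, 4.58], [0.02, 2.06], [-3.01, 3.01]. Speed limits (rad/s): [2.39, 2.39, 3.01, 3.01, 3.14, 3.14, 3.14].

INTERFACE

Orientations are given as a unit quaternion [x, y, z, w].
In Python, from plant import arm, cams gives the robot as it stands.
- The arm moves only by the shell command python3 -m creep 'ROWS' [OPENING] [FORCE]. ROWS is JSON, a list of rows, each an object with "travel": the shift along the tool's x, y, z in units of 0.5 m (1.0 is 0.5 m), a list of three; "turn": the turn about the tool's z in units of 0.5 rad (1.0 is 0.5 rad). A call has 1 to 12 rows; each row is the pose to reach, as a shift and turn from the pose commanded when the call began, along the tool's axes at that moment; what a row does not reach only later rows make up. A row lasts 1/12 s, in which the tool goes at most 41.7 mm and 7.16 degrees, less where a joint would pass 70% of its speed; a pose out of reach is approached as far as the arm can. A call with a number of a shift or a turn outside -1 to 1 is refused whole. A call with a gripper value outside its range is refused whole. OPENING is the opening, from -1 (shut) to 1 (fully open), set as the call begins (- or left out, the last holds). The fingers move at their own pace and stop on an object; FORCE is the grip in N (left out, the last holds). Time passes only in rows, so rows that repeat a pose let the fingers close. It gives the time, the measured TCP pose, the force, the opening and the grip force at its end, in the units of the state.
- arm.state(): the state, without advancing time (a new reading comes with each control period).
- cams.grab_frame(name): name is "scene" or "side" or "wrist"; returns a dict with "image" (480x640x3 uint8, red, green, blue), "K" (3x3 intrinsics, pixels), "view" (4x4, takes a point from world to camera coordinates). Camera axes: x right, y up, looking along -z (the intrinsics and any distortion apply to the point x, -y, -z); pixel columns grow to the right and rows downward; lengths in m; the calibration is good to about 2 mm. A picture is of the moment at which its call begins. There is no depth.
- arm.hand_in(): hands the job in; it is judged then, once.
The state is a dict: "time": time; "joints": joint angles; "joint_velocities": joint speeds; "tau": joint torques, N m; "tool_pos": TCP position; "orientation": TCP orientation; "wrist_force": force on the tool from outside, world axes, zero at the start; "torque": the same for the moment, N m; "grip_width": finger opening in m; "gripper_force": force on a finger pad.
Only numpy, scipy, OpenCV 4.12 (cv2) and the standard library are available. Lean on these libraries where they do the work, as an engineer would, in place of code of your own. Each camera call takes 0.05 s, during which the arm holds its last target. There are 200 camera calls.

TASK

Stand the aluminium rail slice upright on the black base plate between the camera lens and the light panel, its middle on the lens axis and 100 mm out from the lens front, with its two cut faces square to lens and light so that the camera sees the rail's outline. Set it down rather than dropping it, turn the lens's lock collar until its red-capped lever stands upright at the white mark, and leave the other things on the table where they are.

Things in the scene. Friction and masses are not known exactly. Their poses are not given: they have to be found in the camera images.
- bench: Measuring bench, fixed, yaw within 13 deg. Black base plate 110 (x) by 420 (y) mm, its top 12 mm above the table; origin: centre of its underside, on the table. On it, fixed: blue camera (y -205 to -143 mm) and black lens barrel (52 mm across, y -133 to -50), looking along the bench's +y. Lens axis: x = 0, z = 57 mm. Nothing of camera or lens but the lever rises over z = 88 mm.
- lens_front (a point): Centre of the lens's front glass, on the lens axis, at x = 0, y = -50, z = 57 mm of the bench, so 45 mm above the base plate; axes as the bench's (y points out of the lens towards the light). The slice's origin belongs 100 mm from here along y, on the plate's top: x = 0, y = +50, z = 12 mm of the bench.
- light: Light panel, fixed on the base plate facing the lens: black, 100 mm wide, 20 mm thick (y -8 to +12 mm), top 102 mm above its origin, white lit face to -y. Foot 90 by 40 mm, 6 mm thick, y -16 to +24 mm. Origin: under its foot, on the plate's top, 140 to 175 mm along y from the bench's origin.
- slice: Slice of aluminium rail, loose, upright, 80 mm tall, about 240 g. Outline seen along its y: foot 64 mm wide (x), 10 thick; web 12 thick; head 36 wide (z 58 to 80 mm). 44 mm long along y, the rail's direction; the cut faces are its y ends. Symmetric: either cut face may look at the lens. Origin: centre of the underside, z up. Grip the head from above across 36 mm (x) or 44 mm (y).
- collar (a joint): Lens lock collar, dark knurled ring 60 mm across, 18 wide, turning about the lens axis, centred at y = -106 mm of the bench, with a radial lever 8 mm thick, red cap at its end. Rad: 0 = lever upright at the white mark on the ring beside it (locked); negative = leaning to the bench's -x (robot side); starts -0.85 to -0.5; stop at +0.05. Friction about 2 N at the cap; stays where left.
- lever_tip (a point): Outer end of the collar lever's red cap, 66 mm from the lens axis. The cap is 11 mm thick, 16 mm wide along the lens axis and spans 48 to 66 mm from it. Push the cap along its arc: a straight level push can jam on it.
- slug: Bystander: plain bright steel cylinder, 42 mm diameter, 60 mm tall, standing on the table. Origin: centre of its underside.
- spindle: Bystander: dark steel stepped spindle 88 mm tall standing on its 52 mm flange. Origin: centre of its underside.
- bottle: Bystander: water bottle, 64 mm diameter, 200 mm tall, to the robot's right. Origin: centre of its underside.
- caliper: Bystander: digital caliper lying flat, 230 mm long along its y, to the robot's left. Origin: middle of its beam, on the table.

How it is judged:
By the outcome, as a careful person would: the job done as asked, in the order asked, and still so for the second after the job is handed in, with the robot touching nothing.
It also fails if it takes over 51 s, if anything falls off the work surface, if the arm or the gripper's body presses on something with over 40 N, if the wrist force passes 120 N, or if a joint passes its speed limit or range.

## Working session

There is one attempt and no reset: what is moved stays moved. The work goes in short steps, Python scripts to look and compute and a shell command to move; the robot and the scene stay as the last step left them, time stands still between calls to the robot, and variables do not carry over. Pictures are saved under pics/ and viewed, at most 14 in all, crops included, and the job is handed in when it is done.

```bash
ls; mkdir -p pics
python3 - <<'E'
from plant import arm,cams
import cv2,numpy as np
s=arm.state();print({k:np.round(v,4).tolist() for k,v in s.items()})
for n in("scene","side","wrist"):
    f=cams.grab_frame(n);cv2.imwrite(f"pics/{n}0.png",f["image"][...,::-1]);np.savez(f"pics/{n}0.npz",**f)
    print(n,f.keys(),np.round(f["K"],1).tolist(),np.round(f["view"],3).tolist())
E
```

```text
pics
{'time': 0.0, 'joints': [-1.2139, 0.3842, 0.0163, 1.3711, -0.0063, 1.3882, -0.0465], 'joint_velocities': [-0.0003, -0.001, -0.0006, -0.0002, -0.0004, -0.0006, -0.0004], 'tau': [-0.0004, -62.7597, 0.8441, -37.1819, 0.0165, 0.0144, 0.0], 'tool_pos': [0.2546, 0.5706, 0.4037], 'orientation': [0.2083, 0.9781, -0.0009, -0.0002], 'wrist_force': [0.224, 0.4853, -0.0851], 'torque': [-0.0091, 0.0066, 0.0645], 'gripper_force': 0.0, 'grip_width': 0.0853}
scene dict_keys(['image', 'K', 'view']) [[608.3, 0.0, 317.6], [0.0, 608.3, 237.9], [0.0, 0.0, 1.0]] [[-0.032, 0.999, 0.01, 0.026], [-0.732, -0.031, 0.681, 0.322], [0.681, 0.015, 0.732, -2.023], [0.0, 0.0, 0.0, 1.0]]
side dict_keys(['image', 'K', 'view']) [[514.3, 0.0, 330.4], [0.0, 514.3, 234.0], [0.0, 0.0, 1.0]] [[0.924, -0.381, 0.021, -0.492], [0.203, 0.539, 0.818, -0.201], [-0.322, -0.752, 0.575, -1.211], [0.0, 0.0, 0.0, 1.0]]
wrist dict_keys(['image', 'K', 'view']) [[356.7, 0.0, 321.0], [0.0, 356.7, 239.5], [0.0, 0.0, 1.0]] [[0.407, 0.913, -0.0, -0.624], [-0.88, 0.392, -0.267, 0.034], [-0.243, 0.109, 0.964, -0.377], [0.0, 0.0, 0.0, 1.0]]
```

View pics/scene0.png

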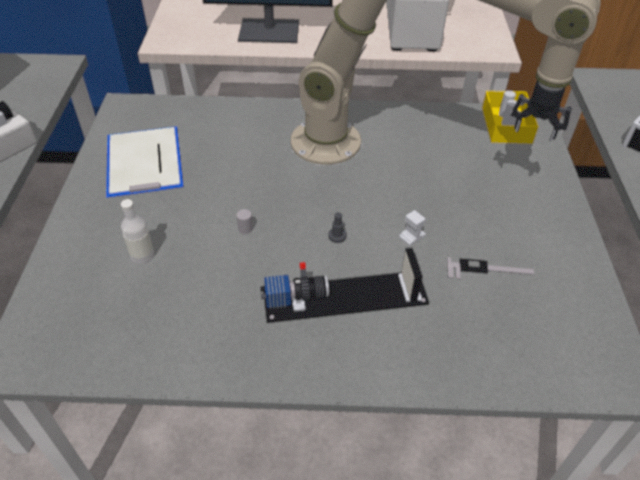

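View pics/side0.png

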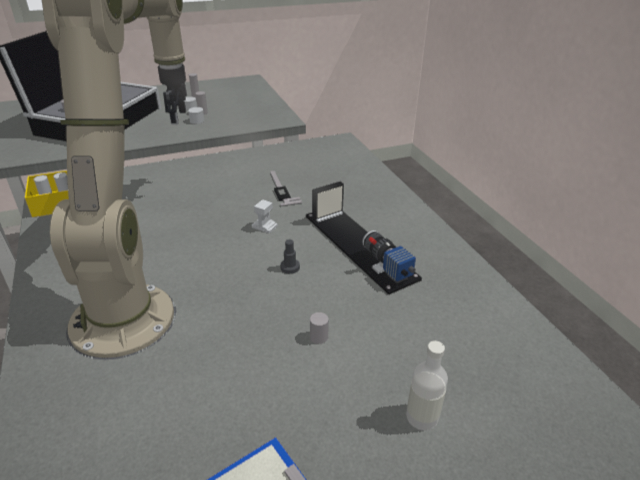

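Scene view: the slice is at about (413,228), the bench plate corners at about (267,320) and (427,303), the lever cap at (303,265), the spindle at (338,228) and the slug at (244,222). The side view agrees, with the slice at (264,215) and the bench from (312,215) to (415,280). Next I'll get coarse positions, then use the wrist camera for close-ups.

```bash
cat > h.py <<'E'
import numpy as np,cv2
from scipy.spatial.transform import Rotation as R
def ray(f,u,v):
    V=f["view"];K=f["K"];d=np.array([(u-K[0,2])/K[0,0],-(v-K[1,2])/K[1,1],-1.])
    return -V[:3,:3].T@V[:3,3], V[:3,:3].T@d
def onz(f,u,v,z):
    o,d=ray(f,u,v);return o+d*(z-o[2])/d[2]
def two(f,p,g,q):
    o,d=ray(f,*p);a,b=ray(g,*q);t=np.linalg.lstsq(np.c_[d,-b],a-o,rcond=None)[0]
    P,Q=o+t[0]*d,a+t[1]*b;return (P+Q)/2,np.linalg.norm(P-Q)
def proj(f,P):
    c=f["view"]@np.r_[P,1];K=f["K"];return K[0,0]*c[0]/-c[2]+K[0,2],K[1,1]*-c[1]/-c[2]+K[1,2]
def tool(s,P):  # world point (desired TCP) -> travel units
    r=R.from_quat(s["orientation"]);return r.inv().apply(np.array(P)-s["tool_pos"])/.5
def grab(n,name):
    from plant import cams
    f=cams.grab_frame(n);np.savez(f"pics/{name}.npz",**f);cv2.imwrite(f"pics/{name}.png",f["image"][...,::-1]);return f
E
python3 - <<'E'
from h import *
from plant import arm
s=arm.state()
S=np.load("pics/scene0.npz");D=np.load("pics/side0.npz");W=np.load("pics/wrist0.npz")
print("plate",[np.round(onz(S,*p,.012),3) for p in[(267,319),(427,303)]])
print("slice two",two(S,(415,217),D,(263,205)), "z.08",onz(S,415,217,.08))
print("lever",two(S,(303,265),D,(373,239)))
print("slug",onz(S,244,232,0),"spindle",onz(S,338,238,0))
for f in (S,D,W):print("cam",ray(f,0,0)[0])
r=R.from_quat(s["orientation"]);o,d=ray(W,321,239.5)
print("wristcam in tool",r.inv().apply(o-s["tool_pos"]),r.inv().apply(d)); print("tool axes",r.as_matrix().round(3))
E
```

```text
plate [array([ 0.732, -0.129,  0.012]), array([0.667, 0.275, 0.012])]
slice two (array([0.4229867 , 0.25416759, 0.07714375]), np.float64(0.0016216896696087085)) z.08 [0.42490298 0.25413639 0.08      ]
lever (array([ 0.63013827, -0.04398628,  0.10288927]), np.float64(0.00107116070992293))
slug [ 0.42579276 -0.22283398  0.        ] spindle [0.43798731 0.04552192 0.        ]
cam [1.61347386 0.01294923 1.26144347]
cam [ 0.10541519 -0.98960095  0.87168949]
cam [0.19185795 0.59762008 0.37251636]
wristcam in tool [ 0.06833958 -0.0008918   0.03139682] [-0.26673949  0.00127499  0.96376783]
tool axes [[-0.913  0.408 -0.001]
 [ 0.408  0.913 -0.001]
 [-0.    -0.002 -1.   ]]
```

```bash
python3 -m creep '[{"travel":[-0.8,-0.58,0],"turn":-1},{"travel":[-0.8,-0.58,0],"turn":-1},{"travel":[-0.8,-0.58,0],"turn":-1},{"travel":[-0.8,-0.58,0],"turn":-1},{"travel":[-0.8,-0.58,0],"turn":-1},{"travel":[-0.8,-0.58,0],"turn":-1},{"travel":[-0.8,-0.58,0],"turn":-1},{"travel":[-0.8,-0.58,0],"turn":-1},{"travel":[-0.8,-0.58,0],"turn":-1},{"travel":[-0.8,-0.58,0],"turn":-1},{"travel":[-0.8,-0.58,0],"turn":-1},{"travel":[-0.8,-0.58,0],"turn":-1}]'
python3 -m creep '[{"travel":[0,0,0],"turn":0},{"travel":[0,0,0],"turn":0}]'
python3 - <<'E'
from h import *
from plant import arm
f=grab("wrist","w1")
s=arm.state();print(s["time"],s["tool_pos"],s["joints"],R.from_quat(s["orientation"]).as_matrix().round(3))
E
```

```text
time: 1.15
tool_pos: [0.5024, 0.1404, 0.4047]
orientation: [-0.04, 0.999, -0.0, 0.0]
wrist_force: [0.7, 1.1, -0.0]
grip_width: 0.0854
gripper_force: 0.0
time: 1.32
tool_pos: [0.5027, 0.14, 0.4045]
orientation: [-0.037, 0.999, -0.0, -0.0]
wrist_force: [0.3, 0.8, 0.5]
grip_width: 0.0855
gripper_force: 0.0
1.3667 [0.5019599  0.14221706 0.40440304] [-0.57543356  0.15847338  0.27012339  1.6632787  -0.04356947  1.32635994
  1.35090883] [[-0.997 -0.078 -0.001]
 [-0.078  0.997 -0.   ]
 [ 0.001 -0.    -1.   ]]
```

View pics/w1.png

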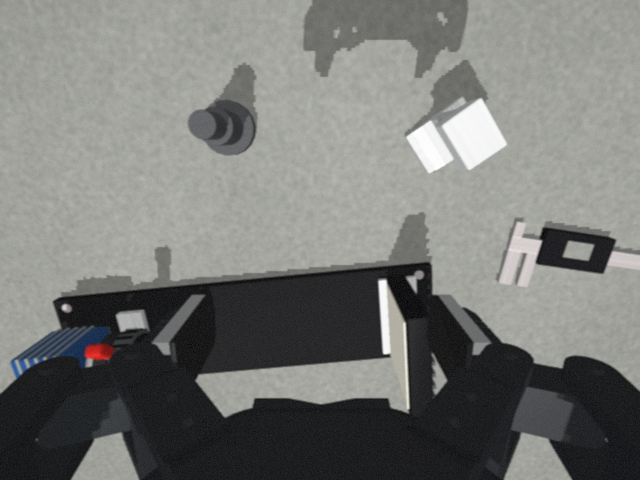

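Wrist view: the slice's bright head top is at about (475,133), with the foot showing at (430,146). The plate's near edge runs from (55,299) to (431,263). The red cap is at (99,351) and the light's top edge runs from about (388,278) to (408,408). Now I'll fit these precisely.

```bash
cat > m1.py <<'E'
from h import *
f=dict(np.load("pics/w1.npz"));im=f["image"].astype(int);g=im.mean(2)
roi=np.zeros(g.shape,bool);roi[90:185,400:515]=1
for th in (205,225,240,250):
    m=((g>th)&roi).astype(np.uint8);cs,_=cv2.findContours(m,0,2)
    for c in sorted(cs,key=cv2.contourArea)[-2:]:
        if cv2.contourArea(c)<300: continue
        q=cv2.boxPoints(cv2.minAreaRect(c))
        for z in(.08,.01):
            w=np.array([onz(f,*p,z)[:2] for p in q]);e=np.diff(np.r_[w,w[:1]],axis=0)
            print(th,z,"ctr",w.mean(0).round(4),"sides",np.linalg.norm(e,axis=1).round(4)[:2],"ang",np.degrees(np.arctan2(e[:2,1],e[:2,0])).round(1),q.mean(0).round(0))
# plate near edge: first dark pixel going down per column
pts=[]
for u in list(range(90,150))+list(range(180,380)):
    col=g[240:320,u];k=np.where((col[:-3]<45)&(col[1:-2]<45)&(col[2:-1]<45))[0]
    if len(k):
        r=k[0]; a,b=col[r-1],col[r]; pts.append((u,240+r-.5))
P=np.array(pts)
W=np.array([onz(f,*p,.012)[:2] for p in P])
vx,vy,x0,y0=cv2.fitLine(W.astype(np.float32),cv2.DIST_HUBER,0,.01,.01).ravel()
if vy<0:vx,vy=-vx,-vy
res=(W-[x0,y0])@[vy,-vx];print("edge dir",vx,vy,"yaw",np.degrees(np.arctan2(-vx,vy)),"pt",x0,y0,"rms",res.std(),np.abs(res).max())
Y=np.array([vx,vy]);X=np.array([vy,-vx])
for c in[(54,300),(431,263)]:
    w=onz(f,*c,.012)[:2];print("corner",w,"along",(w-[x0,y0])@Y)
# far edge
pts=[]
for u in range(220,375):
    col=g[300:400,u];k=np.where(col<70)[0]
    kk=k[0]
    while kk<99 and col[kk]<70: kk+=1
    pts.append((u,300+kk-.5))
w=np.array([onz(f,*p,.012)[:2] for p in pts]);d=(w-[x0,y0])@X;print("far edge width",np.median(d),d.std())
# red cap
hsv=cv2.cvtColor(f["image"],cv2.COLOR_RGB2HSV)
m=((im[...,0]>130)&(im[...,1]<80)&(im[...,2]<80)).astype(np.uint8);print("red",cv2.boundingRect(m),cv2.moments(m)["m10"]/m.sum(),cv2.moments(m)["m01"]/m.sum())
E
python3 m1.py
```

```text
205 0.08 ctr [0.4331 0.2212] sides [0.0224 0.0365] ang [125.1  39.8] [429. 147.]
205 0.01 ctr [0.4329 0.2418] sides [0.0278 0.0452] ang [125.1  39.8] [429. 147.]
205 0.08 ctr [0.4205 0.255 ] sides [0.0355 0.0439] ang [126.4  42.5] [474. 134.]
205 0.01 ctr [0.4172 0.2838] sides [0.044  0.0544] ang [126.4  42.5] [474. 134.]
225 0.08 ctr [0.4332 0.2212] sides [0.0217 0.0361] ang [125.2  39.8] [429. 147.]
225 0.01 ctr [0.4329 0.2419] sides [0.0268 0.0447] ang [125.2  39.8] [429. 147.]
225 0.08 ctr [0.4204 0.255 ] sides [0.0346 0.0437] ang [126.   42.1] [474. 134.]
225 0.01 ctr [0.4171 0.2838] sides [0.0429 0.0542] ang [126.   42.1] [474. 134.]
240 0.08 ctr [0.4333 0.2212] sides [0.0205 0.0354] ang [125.2  39.8] [429. 147.]
240 0.01 ctr [0.433  0.2419] sides [0.0254 0.0439] ang [125.2  39.8] [429. 147.]
240 0.08 ctr [0.4202 0.2553] sides [0.0345 0.0412] ang [128.3  44. ] [475. 134.]
240 0.01 ctr [0.4168 0.2841] sides [0.0428 0.051 ] ang [128.3  44. ] [475. 134.]
250 0.08 ctr [0.4338 0.2205] sides [0.0084 0.0347] ang [125.7  39.9] [428. 148.]
250 0.01 ctr [0.4337 0.241 ] sides [0.0104 0.043 ] ang [125.7  39.9] [428. 148.]
edge dir -0.17504625 0.9845602 yaw 10.081349 pt 0.5858884 0.060091276 rms 0.00034006364130443245 0.0006941808580045344
corner [ 0.62508846 -0.14627801] along -0.2100448130349643
corner [0.55133917 0.26149775] along 0.2043445131028172
far edge width 0.11082838940091666 0.00038997072157232626
red (85, 345, 25, 15) 95.83393501805054 352.1949458483754
```

Run:
```python
import cv2,numpy as np
im=cv2.imread("pics/w1.png")
a=cv2.resize(im[80:190,395:525],None,fx=4,fy=4,interpolation=cv2.INTER_CUBIC)
b=cv2.resize(im[255:435,365:455],None,fx=3,fy=3,interpolation=cv2.INTER_CUBIC)
o=np.zeros((545,800,3),np.uint8);o[:440,:520]=a;o[:540,525:795]=b
cv2.imwrite("pics/crop1.png",o)
```

```text
(no output)
```

View pics/crop1.png

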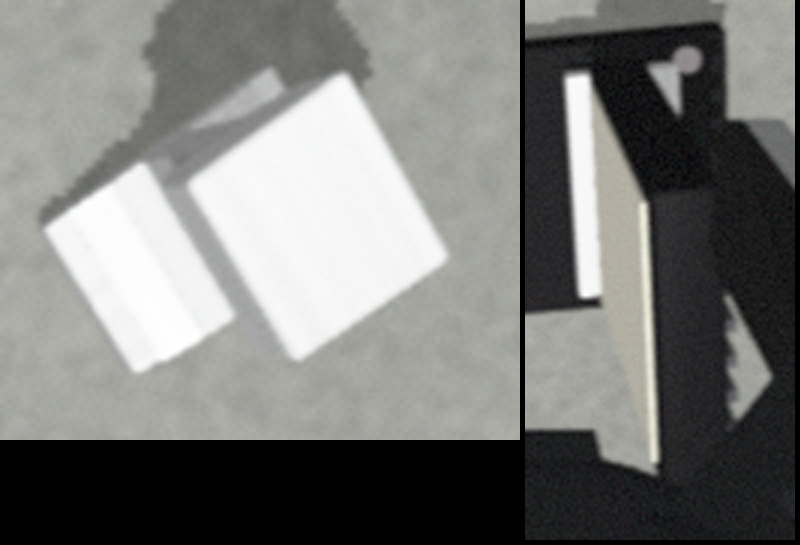

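Crop: the slice's head corners are at about (442.5,126), (482,98), (507,144.5) and (469,170). The foot's end edge runs from (406,137.5) to (429,173), and the plate's right edge is at u≈431. Next: slice yaw from the corners, and the plate's end edges.

Run:
```python
from h import *
f=dict(np.load("pics/w1.npz"));g=f["image"].astype(float).mean(2)
m=((g>215)).astype(np.uint8);m[:,:400]=0;m[:,515:]=0;m[:90]=0;m[185:]=0
cs,_=cv2.findContours(m,0,1);c=max(cs,key=cv2.contourArea)
q=cv2.approxPolyDP(c,5,True).reshape(-1,2).astype(np.float32);q=cv2.cornerSubPix(g.astype(np.uint8),q.copy(),(4,4),(-1,-1),(3,30,.01));print(q.round(1).tolist())
w=np.array([onz(f,*p,.08)[:2] for p in q]);e=np.diff(np.r_[w,w[:1]],axis=0)
print("ctr",w.mean(0),"len",np.linalg.norm(e,axis=1).round(4),"ang",(np.degrees(np.arctan2(e[:,1],e[:,0]))%180).round(1))
a,b=[onz(f,*p,.01)[:2] for p in((406.2,137.5),(429.3,173.3))];print("foot edge",(a+b)/2,np.linalg.norm(a-b),np.degrees(np.arctan2(*(b-a)[::-1])))
print("foot mid to ctr",np.linalg.norm(w.mean(0)-(a+b)/2),w.mean(0)-(a+b)/2)
O=np.array([.58589,.06009]);Y=np.array([-.17505,.98456])
for n,rows,us in(("R",range(270,292),(420,440)),("L",range(308,340),(45,75))):
    L=[]
    for v in rows:
        seg=g[v,us[0]:us[1]];lo=seg.min();hi=seg.max();t=(lo+hi)/2;k=np.where((seg[1:]<t)!=(seg[:-1]<t))[0]
        if len(k):
            k=k[-1] if n=="R" else k[0]
            L.append((onz(f,us[0]+k+(t-seg[k])/(seg[k+1]-seg[k]),v,.012)[:2]-O)@Y)
    L=np.array(L);print(n,np.median(L).round(4),L.std().round(4),L.round(3)[::4])
```

```text
[[480.6000061035156, 97.5], [441.29998779296875, 125.19999694824219], [468.5, 169.89999389648438], [506.70001220703125, 144.0]]
ctr [0.42068298 0.25491418] len [0.0349 0.0427 0.0346 0.0426] ang [129.9  40.4 130.   40.1]
foot edge [0.44137728 0.23159614] 0.042932616969891875 40.589936380463186
foot mid to ctr 0.03117667488550309 [-0.0206943   0.02331804]
R 0.2045 0.0001 [0.205 0.205 0.205 0.204 0.205 0.204]
L -0.2123 0.0076 [-0.213 -0.212 -0.212 -0.212 -0.212 -0.213 -0.226 -0.233]
```

```bash
python3 -m creep '[{"travel":[0.145,0.24,0.1],"turn":1},{"travel":[0.145,0.24,0.1],"turn":1},{"travel":[0.145,0.24,0.1],"turn":1},{"travel":[0.145,0.24,0.1],"turn":1},{"travel":[0.145,0.24,0.1],"turn":1},{"travel":[0.145,0.24,0.1],"turn":1}]'
python3 -m creep '[{"travel":[0,0,0.1],"turn":0.89},{"travel":[0,0,0.1],"turn":0.89},{"travel":[0,0,0.1],"turn":0.89},{"travel":[0,0,0.1],"turn":0.89},{"travel":[0,0,0.1],"turn":0.89},{"travel":[0,0,0.1],"turn":0.89},{"travel":[0,0,0.1],"turn":0.89}]'
python3 - <<'E'
from h import *
from plant import arm
f=grab("wrist","w2")
s=arm.state();M=R.from_quat(s["orientation"]).as_matrix();print(s["time"],s["tool_pos"],s["joints"].round(2) if hasattr(s["joints"],"round") else s["joints"],M.round(3),"ytool ang",np.degrees(np.arctan2(M[1,1],M[0,1])))
print(proj(f,(.4205,.255,.08)))
E
```

```text
time: 1.87
tool_pos: [0.4169, 0.2603, 0.3536]
orientation: [0.205, 0.979, -0.0, -0.001]
wrist_force: [0.5, -1.3, 0.7]
grip_width: 0.0851
gripper_force: 0.0
time: 2.45
tool_pos: [0.4201, 0.2567, 0.3051]
orientation: [0.417, 0.909, 0.0, 0.0]
wrist_force: [0.8, -0.4, 0.5]
grip_width: 0.0853
gripper_force: 0.0
2.5 [0.42005572 0.25669382 0.30506093] [-0.81  0.17  0.22  1.87 -0.04  1.1   0.13] [[-0.651  0.759  0.001]
 [ 0.759  0.651  0.   ]
 [-0.     0.001 -1.   ]] ytool ang 40.61985265511785
(np.float64(320.911211006967), np.float64(266.10704782357806))
```

View pics/w2.png

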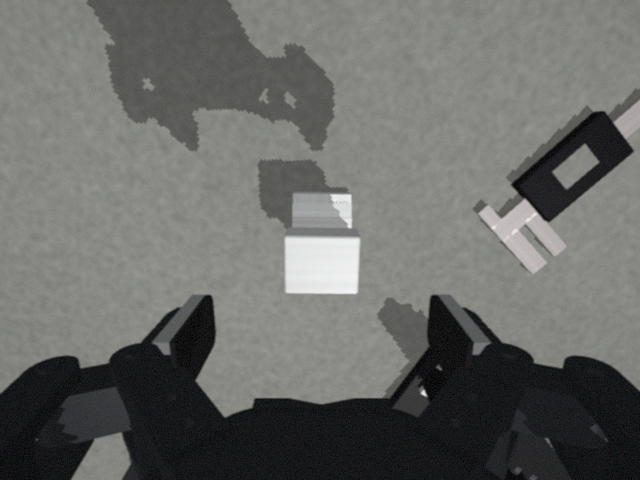

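The slice's head centre is at (322,265), where (321,266) was predicted, and it is square to the fingers. Descending and gripping.

```bash
python3 -m creep '[{"travel":[0,0,0.06],"turn":0},{"travel":[0,0,0.12],"turn":0},{"travel":[0,0,0.168],"turn":0},{"travel":[0,0,0.168],"turn":0}]'
python3 -m creep '[{"travel":[0,0,0],"turn":0},{"travel":[0,0,0],"turn":0},{"travel":[0,0,0],"turn":0},{"travel":[0,0,0],"turn":0},{"travel":[0,0,0],"turn":0},{"travel":[0,0,0],"turn":0},{"travel":[0,0,0],"turn":0},{"travel":[0,0,0],"turn":0}]' -1 50
```

```text
time: 2.83
tool_pos: [0.4181, 0.2556, 0.2166]
orientation: [0.418, 0.908, -0.003, -0.002]
wrist_force: [-1.2, -0.5, -0.6]
grip_width: 0.0852
gripper_force: 0.0
time: 3.5
tool_pos: [0.4206, 0.257, 0.2226]
orientation: [0.419, 0.908, 0.001, 0.001]
wrist_force: [-2.3, -0.8, 5.3]
grip_width: 0.0433
gripper_force: 50.3
```

```bash
python3 -m creep '[{"travel":[0,0,-0.04],"turn":0},{"travel":[0,0,-0.12],"turn":0},{"travel":[0,0,-0.2],"turn":0},{"travel":[0,0,-0.28],"turn":0},{"travel":[0,0,-0.28],"turn":0},{"travel":[0,0,-0.28],"turn":0}]'
python3 - <<'E'
from h import *
from plant import arm
s=arm.state();print(s["tool_pos"],s["grip_width"],tool(s,(.632,.1151,.36)))
M=R.from_quat(s["orientation"]).as_matrix();print(100.1-np.degrees(np.arctan2(M[1,1],M[0,1])))
E
```

```text
time: 4.0
tool_pos: [0.4205, 0.257, 0.3642]
orientation: [0.419, 0.908, 0.003, 0.001]
wrist_force: [0.2, 0.2, -3.5]
grip_width: 0.0435
gripper_force: 52.1
[0.42053144 0.25695333 0.36416582] 0.04354265806569111 [-0.4903199   0.13760345  0.00929367]
59.63680940601138
```

```bash
python3 -m creep '[{"travel":[-0.49,0.138,0],"turn":-1},{"travel":[-0.49,0.138,0],"turn":-1},{"travel":[-0.49,0.138,0],"turn":-1},{"travel":[-0.49,0.138,0],"turn":-1},{"travel":[-0.49,0.138,0],"turn":-1},{"travel":[-0.49,0.138,0],"turn":-1},{"travel":[-0.49,0.138,0],"turn":-1},{"travel":[-0.49,0.138,0],"turn":-1}]'
python3 -m creep '[{"travel":[0,0,0],"turn":-1},{"travel":[0,0,0],"turn":-1},{"travel":[0,0,0],"turn":-1},{"travel":[0,0,0],"turn":-1},{"travel":[0,0,0],"turn":-1}]'
python3 -m creep '[{"travel":[0,0,0],"turn":-0.08},{"travel":[0,0,0],"turn":-0.08},{"travel":[0,0,0],"turn":-0.08},{"travel":[0,0,0],"turn":-0.08}]'
python3 - <<'E'
from h import *
from plant import arm
f=grab("wrist","w3");grab("scene","s3")
P=[];A=[]
from plant import cams
for i in range(4):
    s=arm.state();M=R.from_quat(s["orientation"]).as_matrix();P.append(s["tool_pos"]);A.append(np.degrees(np.arctan2(M[1,1],M[0,1])))
    cams.grab_frame("side")
print(np.mean(P,0),np.std(P,0),np.mean(A),M[:,2],s["joints"])
E
```

```text
time: 4.67
tool_pos: [0.6341, 0.1092, 0.3581]
orientation: [0.185, 0.983, -0.002, -0.0]
wrist_force: [-0.6, -0.5, -1.6]
grip_width: 0.043
gripper_force: 51.9
time: 5.08
tool_pos: [0.6308, 0.1152, 0.359]
orientation: [-0.071, 0.997, -0.0, -0.001]
wrist_force: [0.6, -0.2, -2.3]
grip_width: 0.0434
gripper_force: 52.0
time: 5.42
tool_pos: [0.6312, 0.1152, 0.3602]
orientation: [-0.086, 0.996, -0.0, -0.0]
wrist_force: [-0.4, 0.2, -2.3]
grip_width: 0.0432
gripper_force: 52.1
[0.63131135 0.11513064 0.36053355] [2.34552414e-05 1.38885405e-05 7.85576075e-05] 99.97624565255978 [-1.22028232e-04 -5.21932338e-05 -9.99999991e-01] [-0.38680784  0.44531123  0.2221266   1.39423384 -0.09826601  1.31296669
  1.58479818]
```

View pics/w3.png

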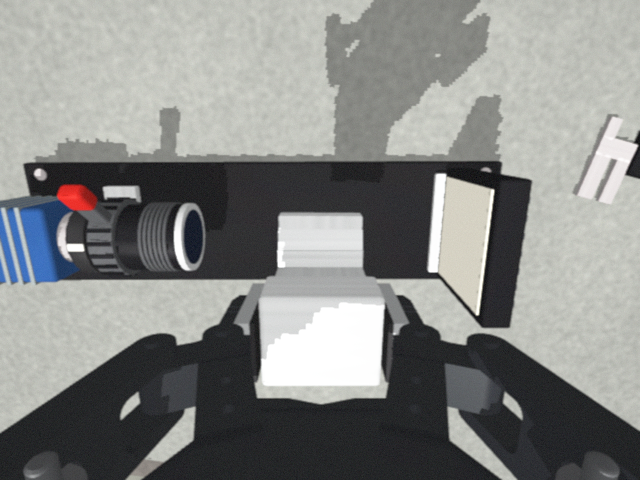

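Wrist view with the slice held: the plate's near edge is at row ≈163, from u≈25 to 502, and its far edge at row ≈280. The lens front ring is at (190,237), the red cap at (75,195), and the held head top spans about (262–383, 280–385). Refitting the bench and the held slice.

```bash
cat > m3.py <<'E'
from h import *
f=dict(np.load("pics/w3.npz"));g=f["image"].astype(float).mean(2)
def cross(line,a,last=False):
    lo,hi=line.min(),line.max();t=(lo+hi)/2;b=line<t;k=np.where(b[1:]!=b[:-1])[0]
    k=k[-1] if last else k[0];return a+k+(t-line[k])/(line[k+1]-line[k])
W=lambda u,v,z=.012:onz(f,u,v,z)[:2]
near=[]
for u in list(range(200,325))+list(range(400,430)):
    col=g[150:175,u];t=40;k=np.where(col<t)[0]
    near.append(W(u,150+k[0]-.5))
near=np.array(near);vx,vy,x0,y0=cv2.fitLine(near.astype(np.float32),cv2.DIST_HUBER,0,.01,.01).ravel()
if vy<0:vx,vy=-vx,-vy
Y=np.array([vx,vy]);X=np.array([vy,-vx]);O=np.array([x0,y0]);r=(near-O)@X
print("yaw",np.degrees(np.arctan2(-vx,vy)),"rms",r.std())
far=np.array([W(u,cross(g[262:295,u],262)) for u in range(215,245)]+[W(u,cross(g[262:295,u],262)) for u in range(405,425)])
d=(far-O)@X;print("width",np.median(d),d.std(),"far yaw",(lambda l:np.degrees(np.arctan2(-l[0]*np.sign(l[1]),abs(l[1]))))(cv2.fitLine(far.astype(np.float32),2,0,.01,.01).ravel()))
Rr=[(W(cross(g[v,490:515],490),v)-O)@Y for v in range(166,176)]
Ll=[(W(cross(g[v,15:36],15),v)-O)@Y for v in range(168,190)]
a,b=np.median(Ll),np.median(Rr);print("ends",a,b,b-a,np.std(Ll),np.std(Rr))
C=O+Y*(a+b)/2+X*np.median(d)/2;T=C+.05*Y;print("centre",C,"target",T)
# held slice top, z=.2195
for n,p in(("tl",(264,282)),("tr",(382,278)),("br",(382,385)),("bl",(262,385))): print(n,W(*p,.2195).round(4))
c=np.mean([W(*p,.2195) for p in((262.5,280),(382,279),(381.5,385),(262,385))],0);print("held ctr",c,"TCP .6313 .1151")
# lens front ring (white)
m=(g>190).astype(np.uint8);m[:,:170]=0;m[:,210:]=0;m[:195]=0;m[275:]=0;print("ring",cv2.boundingRect(m))
hs=f["image"].astype(int);m=((hs[...,0]>130)&(hs[...,1]<80)&(hs[...,2]<80)).astype(np.uint8);print("red",cv2.boundingRect(m))
E
python3 m3.py
python3 - <<'E'
import cv2,numpy as np
im=cv2.imread("pics/w3.png")
a=cv2.resize(im[265:400,245:400],None,fx=3.5,fy=3.5,interpolation=cv2.INTER_CUBIC)
b=cv2.resize(im[150:290,15:85],None,fx=3.5,fy=3.5,interpolation=cv2.INTER_CUBIC)
o=np.zeros((500,800,3),np.uint8);o[:a.shape[0],:a.shape[1]]=a;o[:b.shape[0],550:550+b.shape[1]]=b
cv2.imwrite("pics/crop3.png",o)
E
```

```text
Traceback (most recent call last):
  File "m3.py", line 10, in <module>
    near.append(W(u,150+k[0]-.5))
                        ~^^^
IndexError: index 0 is out of bounds for axis 0 with size 0
```

View pics/crop3.png

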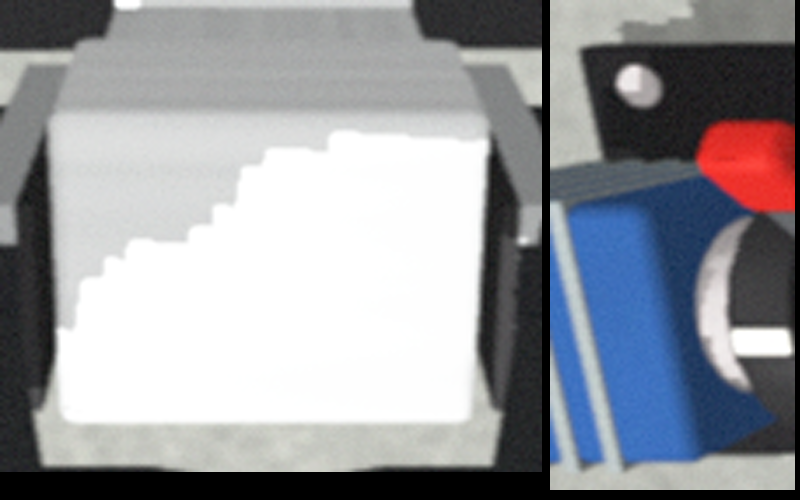

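Crop: the held head's top face runs from row 297 (u 258.7–385) to row 385.6 (u 262–380). The plate's left end edge goes from (24.5,164) to (31,195). Fixing the threshold and rerunning.

```bash
sed -i 's/t=40;k=/t=70;k=/; s/range(200,325)/range(60,325)/; s/^for n,p in.*$//; s/(262.5,280),(382,279),(381.5,385),(262,385)/(258.7,297),(385,297),(380,385.6),(262,385.6)/' m3.py; python3 m3.py; python3 -c "
from h import *
f=np.load('pics/w3.npz')
w=[onz(f,*p,.2195)[:2] for p in((258.7,297),(385,297),(380,385.6),(262,385.6))];print(np.round(w,4),np.linalg.norm(np.diff(w,axis=0),axis=1))"
```

```text
yaw 10.121402 rms 0.00027650000242942466
width 0.10916010308249849 9.076394809270241e-05 far yaw 10.069384
ends -0.15058865347078304 0.2660655569769056 0.41665421044768863 0.00014791539072713224 0.0042474088815023835
centre [0.64315751 0.06562787] target [0.63437079 0.11484975]
held ctr [0.62990105 0.11506608] TCP .6313 .1151
ring (174, 208, 16, 62)
red (57, 185, 39, 26)
[[0.6165 0.0915]
 [0.6093 0.133 ]
 [0.6433 0.1388]
 [0.6506 0.097 ]] [0.04208353 0.03454249 0.04236058]
```

```bash
python3 -m creep '[{"travel":[-0.004,0,0.06],"turn":0},{"travel":[-0.004,0,0.12],"turn":0},{"travel":[-0.004,0,0.18],"turn":0},{"travel":[-0.004,0,0.22],"turn":0},{"travel":[-0.004,0,0.235],"turn":0},{"travel":[-0.004,0,0.235],"turn":0},{"travel":[-0.004,0,0.235],"turn":0},{"travel":[-0.004,0,0.235],"turn":0}]'
python3 - <<'E'
from h import *
from plant import arm
f=grab("wrist","w4");g=grab("scene","s4");grab("side","d4")
s=arm.state();M=R.from_quat(s["orientation"]).as_matrix();print(s["tool_pos"],np.degrees(np.arctan2(M[1,1],M[0,1])))
cen=np.array([.642,.0658,0])
u,v=map(int,proj(g,(.633,.115,.04)));print(u,v)
a=cv2.resize(g["image"][v-60:v+60,u-130:u+80],None,fx=2.8,fy=2.8,interpolation=cv2.INTER_CUBIC)
b=f["image"][40:300]
o=np.zeros((600,640,3),np.uint8);o[:260]=b;o[262:262+a.shape[0],:a.shape[1]]=a[:338,:640]
cv2.imwrite("pics/crop4.png",o[...,::-1]);print(u-130,v-60)
E
```

```text
time: 6.38
tool_pos: [0.6342, 0.1155, 0.2453]
orientation: [-0.087, 0.996, 0.0, 0.002]
wrist_force: [0.9, -0.2, -1.0]
grip_width: 0.0435
gripper_force: 51.9
[0.63391675 0.11545979 0.24497543] 100.03583822354118
364 283
234 223
```

View pics/crop4.png

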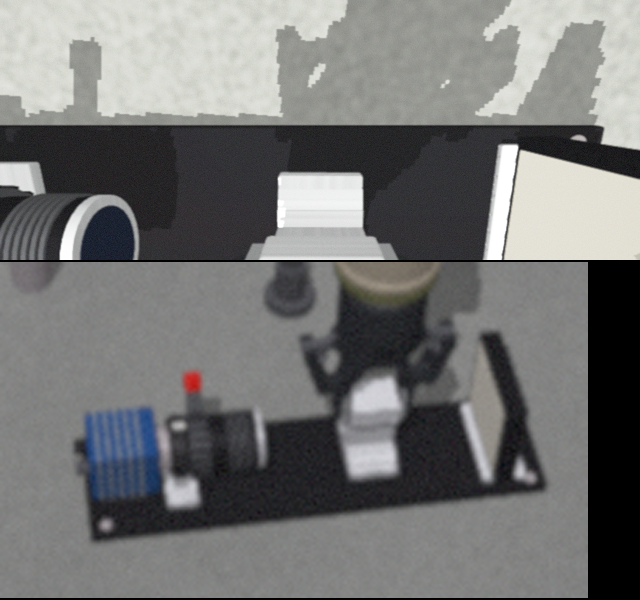

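Combined view: in the wrist part the foot's near edge is at about (278–363, row 213), the plate's near edge at row 165 and the plate's corner at about (603,166). In the scene part the slice stands over the plate between lens and light.

```bash
cat > m4.py <<'E'
from h import *
import sys
f=dict(np.load(f"pics/{sys.argv[1]}.npz"));zb=float(sys.argv[2]);g=f["image"].astype(float).mean(2)
W=lambda u,v,z=.012:onz(f,u,v,z)[:2]
near=[]
for u in range(180,590):
    col=g[158:175,u];lo,hi=col.min(),col.max();k=np.where(col<(lo+hi)/2)[0][0]
    near.append(W(u,158+k-.5))
near=np.array(near);vx,vy,x0,y0=cv2.fitLine(near.astype(np.float32),cv2.DIST_HUBER,0,.01,.01).ravel()
s=np.sign(vy);Y=np.array([vx,vy])*s;X=np.array([Y[1],-Y[0]]);O=np.array([x0,y0]);print("yaw",np.degrees(np.arctan2(-Y[0],Y[1])),((near-O)@X).std())
# foot near edge (top edge z=zb+.010)
row=[];foot=[]
for u in range(290,353):
    col=g[190:235,u];k=np.where(col>140)[0][0]+190;row.append(k-.5);foot.append(W(u,k-.5,zb+.01))
foot=np.array(foot);l=cv2.fitLine(foot.astype(np.float32),2,0,.01,.01).ravel();print("rows",row[0],row[-1],"foot dir yaw",np.degrees(np.arctan(-l[0]/l[1])))
print("foot edge from plate edge (want 23 mm)",1e3*np.median((foot-O)@X))
e=[]
for v in range(int(row[0])+4,int(row[0])+14):
    L=g[v,260:380]>140;k=np.where(L)[0];e.append([(W(260+k[0]-.5,v,zb+.01)-O)@Y,(W(260+k[-1]+.5,v,zb+.01)-O)@Y])
e=np.median(e,0);ends=[]
for v in range(168,177):
    L=g[v,590:625];t=(L.min()+L.max())/2;k=np.where(L>t)[0];k=k[k>5][0];ends.append((W(590+k-.5,v)-O)@Y)
print("len",e[1]-e[0],"foot mid to plate end (want 160)",1e3*(np.median(ends)-e.mean()),np.round(ends,4))
E
python3 m4.py w4 .024
python3 - <<'E'
from h import *
# scene camera check: plate corners (far side) & foot far edge; crop scale 2.8 origin (234,223), row offset 262
g=np.load("pics/s4.npz");c=lambda x,y:(234+x/2.8,223+(y-262)/2.8)
a,b=[onz(g,*c(*p),.012)[:2] for p in((93,540),(546,488))]
Y=(b-a)/np.linalg.norm(b-a);X=np.array([Y[1],-Y[0]])
p,q=[onz(g,*c(*t),.034)[:2] for t in((351,474),(399,471))]
print("len",np.linalg.norm(b-a),"yaw",np.degrees(np.arctan2(-Y[0],Y[1])),"foot to far edge (23)",(a-(p+q)/2)@X,"foot mid to end(160)",(b-(p+q)/2)@Y,"len",np.linalg.norm(q-p), "ctr from scene",(a+b)/2-.055*X)
E
```

```text
yaw 10.054465 7.635402159729916e-09
rows 212.5 212.5 foot dir yaw 10.0473
foot edge from plate edge (want 23 mm) 22.673338827636588
len 0.0438571272129815 foot mid to plate end (want 160) 157.85885314007754 [0.1402 0.1403 0.1404 0.14   0.1401 0.1402 0.1403 0.1404 0.14  ]
len 0.41410996990157684 yaw 10.224884275566549 foot to far edge (23) 0.022694724771133025 foot mid to end(160) 0.15603880107747606 len 0.043701684926190795 ctr from scene [0.65146747 0.06627249]
```

X is centred: the foot is 22.7 mm from the plate edge on both sides. Along y, a shift of about -0.7 mm is needed after allowing for the measured length being short. Lowering gently now.

```bash
python3 -m creep '[{"travel":[0,-0.0014,0.006],"turn":0},{"travel":[0,-0.0014,0.012],"turn":0},{"travel":[0,-0.0014,0.018],"turn":0},{"travel":[0,-0.0014,0.018],"turn":0},{"travel":[0,-0.0014,0.018],"turn":0}]'
python3 -m creep '[{"travel":[0,0,0.002],"turn":0},{"travel":[0,0,0.003],"turn":0},{"travel":[0,0,0.004],"turn":0},{"travel":[0,0,0.004],"turn":0},{"travel":[0,0,0.004],"turn":0}]'
```

```text
time: 6.95
tool_pos: [0.6337, 0.1144, 0.2347]
orientation: [-0.087, 0.996, -0.0, 0.0]
wrist_force: [-0.9, -1.6, 3.9]
grip_width: 0.043
gripper_force: 52.5
time: 7.37
tool_pos: [0.6337, 0.1143, 0.2346]
orientation: [-0.087, 0.996, 0.0, 0.001]
wrist_force: [-7.5, -2.7, 17.2]
grip_width: 0.043
gripper_force: 54.1
```

```bash
python3 -m creep '[{"travel":[0,0,-0.002],"turn":0},{"travel":[0,0,-0.002],"turn":0},{"travel":[0,0,-0.002],"turn":0}]'
python3 -m creep '[{"travel":[0,0,0],"turn":0},{"travel":[0,0,0],"turn":0},{"travel":[0,0,0],"turn":0},{"travel":[0,0,0],"turn":0},{"travel":[0,0,0],"turn":0},{"travel":[0,0,0],"turn":0}]' 0.8
python3 -m creep '[{"travel":[0,0,-0.05],"turn":0},{"travel":[0,0,-0.12],"turn":0},{"travel":[0,0,-0.2],"turn":0},{"travel":[0,0,-0.25],"turn":0},{"travel":[0,0,-0.25],"turn":0},{"travel":[0,0,-0.25],"turn":0}]'
python3 - <<'E'
from h import *
from plant import arm
f=grab("wrist","w5");s=arm.state();M=R.from_quat(s["orientation"]).as_matrix();print(s["tool_pos"],np.degrees(np.arctan2(M[1,1],M[0,1])),M[:,2])
E
```

```text
time: 7.62
tool_pos: [0.6337, 0.1143, 0.2346]
orientation: [-0.087, 0.996, 0.0, 0.001]
wrist_force: [-4.0, -2.0, 11.1]
grip_width: 0.0432
gripper_force: 53.4
time: 8.12
tool_pos: [0.6334, 0.1148, 0.2329]
orientation: [-0.088, 0.996, -0.0, -0.0]
wrist_force: [1.2, -0.2, 0.3]
grip_width: 0.0772
gripper_force: 0.0
time: 8.62
tool_pos: [0.6339, 0.1147, 0.3604]
orientation: [-0.087, 0.996, 0.0, 0.002]
wrist_force: [-1.3, -1.0, -1.6]
grip_width: 0.0765
gripper_force: 0.0
[0.63341668 0.11471642 0.35828227] 100.04338579853429 [ 5.49604733e-04  2.31024246e-04 -9.99999822e-01]
```

View pics/w5.png

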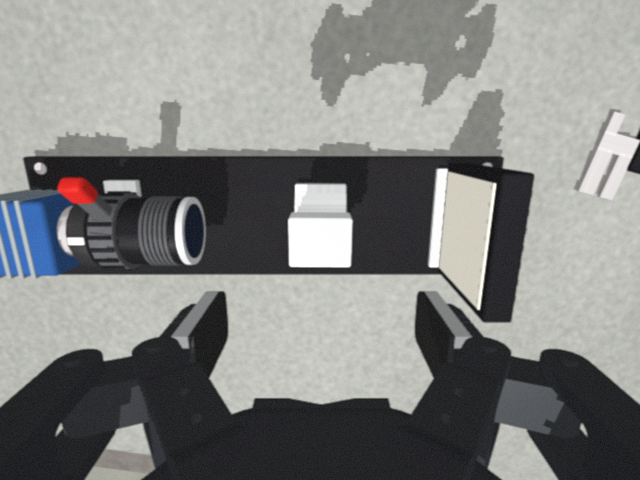

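Slice stands free: its head top spans about (289–352, 212–268), the foot's near edge is at row 184, the plate's near edge at row 157 and its ends at u≈25 and 503. The cap is at (77,189). Checking numerically.

```bash
cat > m5.py <<'E'
from h import *
import sys
f=dict(np.load(f"pics/{sys.argv[1]}.npz"));im=f["image"].astype(int);g=im.astype(float).mean(2)
W=lambda u,v,z=.012:onz(f,u,v,z)[:2]
near=np.array([W(u,146+np.where(g[146:172,u]<75)[0][0]-.5) for u in range(60,420) if (g[146:172,u]<75).any()])
l=cv2.fitLine(near.astype(np.float32),2,0,.01,.01).ravel();Y=l[:2]*np.sign(l[1]);X=np.array([Y[1],-Y[0]]);O=l[2:]
def lastdark(v,a,b,last):
    k=np.where(g[v,a:b]<75)[0];return a+(k[-1]+.5 if last else k[0]-.5)
Lr=np.median([(W(lastdark(v,15,60,0),v)-O)@Y for v in range(160,163)]);Rr=np.median([(W(lastdark(v,480,515,1),v)-O)@Y for v in range(160,164)])
far=[(W(u,255+np.where(g[255:285,u]>75)[0][0]-.5)-O)@X for u in range(215,270)]
print("yaw",np.degrees(np.arctan2(-Y[0],Y[1])),"len",Rr-Lr,"width",np.median(far))
C=O+Y*(Lr+Rr)/2+X*np.median(far)/2;print("centre",C)
m=(g>215).astype(np.uint8);m[:,:280]=0;m[:,360:]=0;m[:205]=0;m[275:]=0
c=max(cv2.findContours(m,0,1)[0],key=cv2.contourArea);q=cv2.approxPolyDP(c,4,True).reshape(-1,2).astype(float);w=np.array([W(*p,.092) for p in q]);d=w-C
print("head corners",q.tolist(),np.c_[d@X,d@Y].round(4).tolist(),"mean",(d@X).mean(),(d@Y).mean())
fe=np.array([W(u,175+np.where(g[175:200,u]>150)[0][0]-.5,.022) for u in range(300,344)])-C
fs=np.median([[(W(280+np.where(g[v,280:360]>150)[0][i]+(-.5,.5)[i],v,.022)-C)@Y for i in(0,-1)] for v in range(188,205)],0)
print("foot near edge x (want -32)",np.median(fe@X),"foot y ends (28,72)",fs)
m=((im[...,0]>130)&(im[...,1]<80)&(im[...,2]<80)).astype(np.uint8);cs=max(cv2.findContours(m,0,1)[0],key=cv2.contourArea);print("red",cv2.boundingRect(cs))
# cap centre: ray against plane y=-106 of the bench
M=cv2.moments(cs);o,dd=ray(f,M["m10"]/M["m00"],M["m01"]/M["m00"]);P0=C-.106*Y;t=((P0-o[:2])@Y)/(dd[:2]@Y);P=o+t*dd;bx=(P[:2]-C)@X;print("cap bx,z",bx,P[2]-.057,"r",np.hypot(bx,P[2]-.057),"ang",np.arctan2(bx,P[2]-.057))
E
python3 m5.py w5
```

```text
yaw 10.133955 len 0.4158336698809418 width 0.10841565133079924
centre [0.6426478  0.06560301]
head corners [[289.0, 219.0], [291.0, 266.0], [350.0, 264.0], [349.0, 218.0]] [[-0.0162, 0.0283], [0.0176, 0.0289], [0.0162, 0.0704], [-0.0169, 0.069]] mean 0.0001971130063641597 0.04916332448886536
foot near edge x (want -32) -0.031785355244201494 foot y ends (28,72) [0.02723704 0.0713017 ]
red (57, 178, 40, 26)
cap bx,z -0.03707083393817853 0.04388131007249229 r 0.057444025821230725 ang -0.7014661516988983
```

Placement is good: x within 0.3 mm, y ≈ 49.5 mm. The lever is at about -0.70 rad. Next I'll turn the gripper a quarter turn so the fingers close along bench x, hover over the cap, then carry it along its arc.

```bash
python3 -m creep '[{"travel":[0.073,-0.312,0],"turn":1},{"travel":[0.073,-0.312,0],"turn":1},{"travel":[0.073,-0.312,0],"turn":1},{"travel":[0.073,-0.312,0],"turn":1},{"travel":[0.073,-0.312,0],"turn":1},{"travel":[0.073,-0.312,0],"turn":1}]' 0.2 20
python3 -m creep '[{"travel":[0,0,0],"turn":1},{"travel":[0,0,0],"turn":1},{"travel":[0,0,0],"turn":1},{"travel":[0,0,0],"turn":1}]'
python3 -m creep '[{"travel":[0,0,0],"turn":1},{"travel":[0,0,0],"turn":1},{"travel":[0,0,0],"turn":1},{"travel":[0,0,0],"turn":1}]'
python3 -m creep '[{"travel":[0,0,0],"turn":0.14},{"travel":[0,0,0],"turn":0.14},{"travel":[0,0,0],"turn":0.14},{"travel":[0,0,0],"turn":0.14}]'
cat > st.py <<'E'
from h import *
from plant import arm,cams
P=[];
for i in range(3): s=arm.state();P.append(s["tool_pos"]);cams.grab_frame("side")
p=np.mean(P,0);M=R.from_quat(s["orientation"]).as_matrix();C=np.array([.6426,.0656]);Y=np.array([-.176,.9844]);X=np.array([.9844,.176])
d=p[:2]-C;print("bench x,y,z",d@X,d@Y,p[2],"ytool ang (want 10.1)",np.degrees(np.arctan2(M[1,1],M[0,1])),"w",s["grip_width"],"F",s["wrist_force"])
E
python3 st.py
```

```text
time: 9.17
tool_pos: [0.6239, -0.0487, 0.3564]
orientation: [0.165, 0.986, -0.001, -0.001]
wrist_force: [-0.4, 0.9, -0.0]
grip_width: 0.0516
gripper_force: 0.0
time: 9.5
tool_pos: [0.6247, -0.0432, 0.3565]
orientation: [0.402, 0.916, -0.0, -0.001]
wrist_force: [-0.1, 0.4, 0.8]
grip_width: 0.0515
gripper_force: 0.0
time: 9.83
tool_pos: [0.6247, -0.0431, 0.3565]
orientation: [0.616, 0.788, -0.001, -0.001]
wrist_force: [0.7, -0.0, -0.8]
grip_width: 0.0511
gripper_force: 0.0
time: 10.17
tool_pos: [0.6247, -0.0442, 0.3574]
orientation: [0.64, 0.768, -0.0, -0.001]
wrist_force: [0.3, 0.8, -0.8]
grip_width: 0.0516
gripper_force: 0.0
bench x,y,z -0.03698615345086591 -0.10525596393028455 0.35758095504243315 ytool ang (want 10.1) 10.232575615157765 w 0.051356554366987085 F [ 1.49520161 -0.30470143 -0.15069907]
```

```bash
python3 -m creep '[{"travel":[-0.001,0,0.06],"turn":0},{"travel":[-0.001,0,0.12],"turn":0},{"travel":[-0.001,0,0.145],"turn":0},{"travel":[-0.001,0,0.145],"turn":0},{"travel":[-0.001,0,0.145],"turn":0}]'
python3 st.py; python3 -c "
from h import *
f=grab('wrist','w6');g=grab('side','d6')['image'];s=grab('scene','s6')['image']
o=np.zeros((600,800,3),np.uint8);o[:360,:480]=cv2.resize(f['image'],(480,360))
o[:360,480:]=cv2.resize(g[165:315,300:433],(320,360));o[362:,:595]=cv2.resize(s[210:330,250:550],(595,238));cv2.imwrite('pics/c6.png',o[...,::-1])"
```

```text
time: 10.73
tool_pos: [0.6248, -0.0458, 0.2858]
orientation: [0.642, 0.767, -0.0, -0.0]
wrist_force: [-0.6, -0.3, 0.6]
grip_width: 0.0513
gripper_force: 0.0
bench x,y,z -0.03678037014170353 -0.10673566676639828 0.28678340944001673 ytool ang (want 10.1) 10.090065333247962 w 0.05119475526536489 F [-0.81382889  0.50095518  0.22445795]
```

View pics/c6.png

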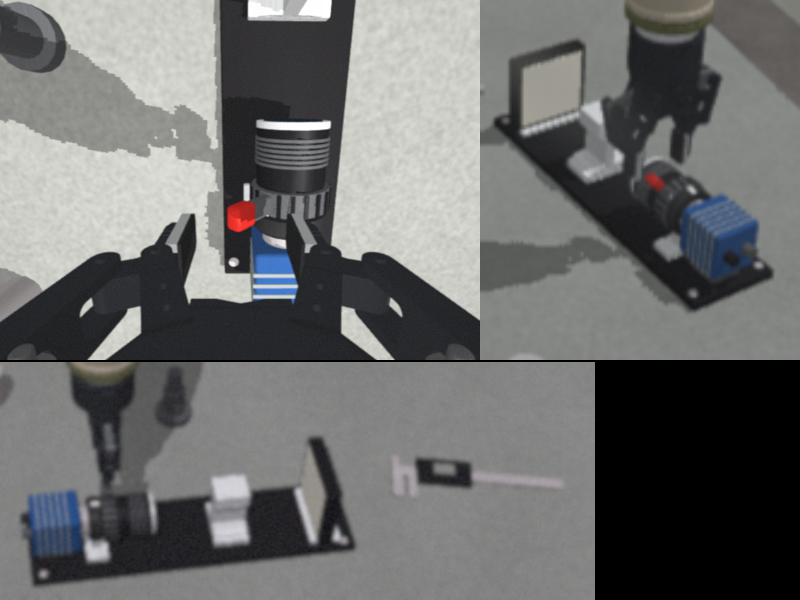

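Composite: the cap, at (240,216) in the wrist part, sits midway between the fingers (180 and 305). The slice is undisturbed in the other views. Descending around the cap.

```bash
python3 -m creep '[{"travel":[0.001,0,0.015],"turn":0},{"travel":[0.001,0,0.03],"turn":0},{"travel":[0.001,0,0.044],"turn":0},{"travel":[0.001,0,0.044],"turn":0},{"travel":[0.001,0,0.044],"turn":0}]'
python3 -m creep '[{"travel":[0,0,0],"turn":0},{"travel":[0,0,0],"turn":0},{"travel":[0,0,0],"turn":0},{"travel":[0,0,0],"turn":0}]' -0.2
python3 st.py
```

```text
time: 11.45
tool_pos: [0.6244, -0.0452, 0.2626]
orientation: [0.642, 0.767, -0.001, -0.001]
wrist_force: [-0.3, 0.9, 0.7]
grip_width: 0.0511
gripper_force: 0.0
time: 11.78
tool_pos: [0.6248, -0.0453, 0.264]
orientation: [0.642, 0.767, 0.0, 0.0]
wrist_force: [-0.2, -0.0, 0.3]
grip_width: 0.0344
gripper_force: 0.0
bench x,y,z -0.03704621847641588 -0.10603011040809736 0.2639219722280302 ytool ang (want 10.1) 10.089532535634108 w 0.034044347960789596 F [-0.20138294  0.37604815 -0.45843795]
```

```bash
python3 -m creep '[{"travel":[0,0.009,-0.007],"turn":0},{"travel":[0,0.019,-0.013],"turn":0},{"travel":[0,0.029,-0.018],"turn":0},{"travel":[0,0.04,-0.022],"turn":0},{"travel":[0,0.051,-0.025],"turn":0},{"travel":[0,0.063,-0.0265],"turn":0},{"travel":[0,0.074,-0.027],"turn":0},{"travel":[0,0.074,-0.027],"turn":0},{"travel":[0,0.074,-0.027],"turn":0}]'
python3 st.py
python3 -m creep '[{"travel":[0,0,0],"turn":0},{"travel":[0,0,0],"turn":0},{"travel":[0,0,0],"turn":0},{"travel":[0,0,0],"turn":0},{"travel":[0,0,0],"turn":0},{"travel":[0,0,0],"turn":0}]' -1 20
python3 st.py
```

```text
time: 12.68
tool_pos: [0.6617, -0.0384, 0.2769]
orientation: [0.642, 0.767, 0.0, 0.0]
wrist_force: [-1.0, 0.6, -0.8]
grip_width: 0.0343
gripper_force: 0.0
bench x,y,z 0.00022708544275834575 -0.10580234717860508 0.2768986238933262 ytool ang (want 10.1) 10.100453372673497 w 0.03422154710390801 F [-0.72209461 -0.73855791 -0.47978844]
time: 13.33
tool_pos: [0.6613, -0.0388, 0.2773]
orientation: [0.642, 0.767, 0.0, 0.0]
wrist_force: [0.9, -0.4, -0.1]
grip_width: 0.0106
gripper_force: 19.5
bench x,y,z 5.691894405676634e-06 -0.10605362183527373 0.2772944030747382 ytool ang (want 10.1) 10.090138170270487 w 0.01063828760378705 F [-0.14523386 -0.55092265  0.12446911]
```

```bash
python3 -m creep '[{"travel":[0,0,0],"turn":0},{"travel":[0,0,0],"turn":0},{"travel":[0,0,0],"turn":0},{"travel":[0,0,0],"turn":0},{"travel":[0,0,0],"turn":0}]' -0.2
python3 -m creep '[{"travel":[0,0,-0.05],"turn":0},{"travel":[0,0,-0.12],"turn":0},{"travel":[0,0,-0.2],"turn":0},{"travel":[0.1,0,-0.2],"turn":0},{"travel":[0.15,0,-0.2],"turn":0},{"travel":[0.15,0,-0.2],"turn":0},{"travel":[0.15,0,-0.2],"turn":0}]'
python3 st.py; python3 -c "
from h import *
f=grab('wrist','w7');g=grab('side','d7')['image'];s=grab('scene','s7')['image']
o=np.zeros((600,800,3),np.uint8);o[:360,:480]=cv2.resize(f['image'],(480,360))
o[:360,480:]=cv2.resize(g[165:315,300:433],(320,360));o[362:,:595]=cv2.resize(s[210:330,250:550],(595,238));cv2.imwrite('pics/c7.png',o[...,::-1])"
```

```text
time: 13.9
tool_pos: [0.6611, -0.0388, 0.2771]
orientation: [0.642, 0.767, -0.0, -0.0]
wrist_force: [-0.6, -0.9, -0.1]
grip_width: 0.0341
gripper_force: 0.0
time: 14.48
tool_pos: [0.6478, 0.0386, 0.377]
orientation: [0.64, 0.768, 0.0, -0.001]
wrist_force: [0.2, -1.0, 0.9]
grip_width: 0.034
gripper_force: 0.0
bench x,y,z 3.797938654628245e-05 -0.02962301111756912 0.37702798404831994 ytool ang (want 10.1) 10.072815221741322 w 0.033944510289547286 F [ 0.12201414  0.39995114 -0.40192949]
```

View pics/c7.png

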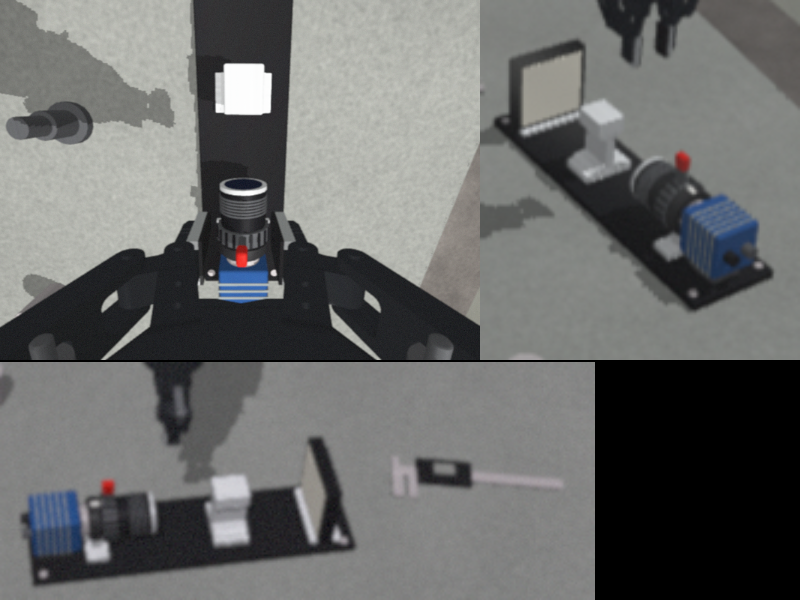

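Lever looks upright: the cap is at (242,256), in line with the lens at 243, and the slice still stands square at (243,89). Checking the angle numerically.

Run:
```python
from h import *
f=dict(np.load("pics/w7.npz"));im=f["image"].astype(int);g=im.mean(2)
L=[];Rr=[]
for v in range(160,225):
    d=g[v,235:420]<75;k=np.where(d)[0];L.append(onz(f,235+k[0]-.5,v,.012)[:2]);Rr.append(onz(f,235+k[-1]+.5,v,.012)[:2])
mid=(np.array(L)+Rr)/2;w=np.linalg.norm(np.array(L)-Rr,axis=1)
Y=np.array([-.1757,.9844]);X=np.array([.9844,.1757]);c=np.median(mid@X);print("plate mid X",c,"width",np.median(w),"ref",np.dot([.6426,.0656],X))
m=((im[...,0]>130)&(im[...,1]<80)&(im[...,2]<80)).astype(np.uint8);b=cv2.boundingRect(m);M=cv2.moments(m,True);u,v=M["m10"]/M["m00"],M["m01"]/M["m00"];print(b,u,v)
for p in((u,v),(b[0]-.5+b[2]/2,v)):
    P=onz(f,*p,.057+.060);bx=P[:2]@X-c;print("bx",bx,"y",(P[:2]-[.6426,.0656])@Y,"ang",bx/.06)
# lens-ring (front, z=.057) centre
m=(g>180).astype(np.uint8);m[:,:285]=0;m[:,365:]=0;m[:230]=0;m[275:]=0;b=cv2.boundingRect(m);P=onz(f,b[0]-.5+b[2]/2,b[1]+8,.057);print("ring",b,P[:2]@X-c)
```

```text
plate mid X 0.6451440204678515 width 0.10798562599581778 ref 0.64410136
(314, 328, 16, 29) 321.9329896907216 341.680412371134
bx -0.001925099892594262 y -0.10494897279874574 ang -0.03208499820990437
bx -0.0022378621646194086 y -0.10494827130230405 ang -0.03729770274365681
ring (296, 249, 59, 12) 0.0009358548000300004
```

Run:
```python
from h import *
f=dict(np.load("pics/w7.npz"));im=f["image"].astype(int);g=im.mean(2)
X=np.array([.9847,.1754])
def mid(v,a,b,t,z):
    k=np.where(g[v,a:b]>t)[0];return [onz(f,a+k[0]-.5,v,z)[:2]@X,onz(f,a+k[-1]+.5,v,z)[:2]@X]
for t in(235,245,250):
    e=np.median([mid(v,270,380,t,.092) for v in range(100,145)],0);print("head",t,e,e.mean(),e[1]-e[0])
e=np.median([mid(v,270,380,150,.022) for v in range(110,140)],0);print("foot",e,e.mean(),e[1]-e[0])
r=im[...,0]-im[...,1]
for v in range(330,357,4):
    k=np.where(r[v,300:345]>60)[0]
    if len(k): z=.123 if v>340 else .108;a,b=[onz(f,300+q,v,.117)[:2]@X for q in(k[0]-.5,k[-1]+.5)];print(v,300+k[0],300+k[-1],(a+b)/2,b-a)
# lens ring & barrel, white ring columns
for v in (252,256,260):
    k=np.where(g[v,280:370]>150)[0];print("ring",v,280+k[0],280+k[-1],onz(f,280+(k[0]+k[-1])/2,v,.057)[:2]@X)
cv2.imwrite("pics/c8.png",cv2.resize(im[230:400,270:380].astype(np.uint8),None,fx=3.5,fy=3.5,interpolation=cv2.INTER_CUBIC)[...,::-1])
```

```text
head 235 [0.62843913 0.66949569] 0.6489674067985345 0.041056563287934944
head 245 [0.62856135 0.66939135] 0.6489763476546428 0.04082999874017057
head 250 [0.62911562 0.66935424] 0.6492349306444969 0.0402386214462892
foot [0.61330652 0.67776797] 0.6455372414101763 0.0644614527922317
330 316 329 0.6438404229649761 0.010016814805698604
334 315 329 0.6434807083190293 0.010768122499697719
338 314 329 0.6431185844986658 0.011524462229057786
342 314 329 0.643115361376399 0.011563216404544496
346 314 329 0.6431121165064366 0.01160223210263156
350 315 329 0.6434726322895361 0.010913946736283098
354 316 328 0.643470551503355 0.009490885742412969
ring 252 294 355 0.6458432029799143
ring 256 299 350 0.6458476420533653
ring 260 315 336 0.6467055687749433
```

View pics/c8.png

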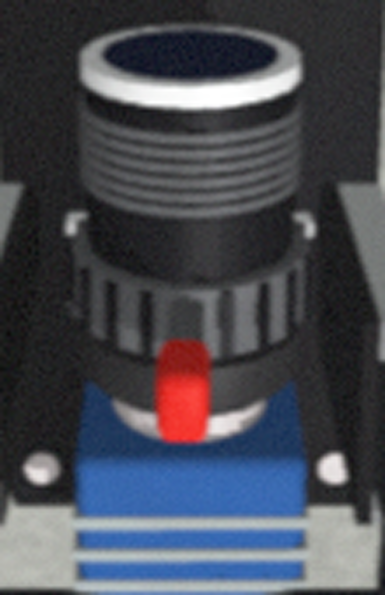

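Crop: the lens ring, collar and camera body are centred at crop column ≈191, but the cap at ≈183.5, so the lever is still about 1.6 mm (-0.03 rad) short. I'll regrip with the gripper centre shifted +1.6 mm.

```bash
python3 -m creep '[{"travel":[-0.08,0.0032,0],"turn":0},{"travel":[-0.153,0.0032,0],"turn":0},{"travel":[-0.153,0.0032,0],"turn":0},{"travel":[-0.153,0.0032,0.07],"turn":0},{"travel":[-0.153,0.0032,0.14],"turn":0},{"travel":[-0.153,0.0032,0.2],"turn":0},{"travel":[-0.153,0.0032,0.2],"turn":0},{"travel":[-0.153,0.0032,0.2],"turn":0}]'
python3 st.py
python3 -m creep '[{"travel":[0,0,0],"turn":0},{"travel":[0,0,0],"turn":0},{"travel":[0,0,0],"turn":0},{"travel":[0,0,0],"turn":0},{"travel":[0,0,0],"turn":0},{"travel":[0,0,0],"turn":0}]' -1 20
python3 st.py
python3 -m creep '[{"travel":[0,0,0],"turn":0},{"travel":[0,0,0],"turn":0},{"travel":[0,0,0],"turn":0},{"travel":[0,0,0],"turn":0},{"travel":[0,0,0],"turn":0}]' -0.2
python3 -m creep '[{"travel":[0,0,-0.05],"turn":0},{"travel":[0,0,-0.12],"turn":0},{"travel":[0,0,-0.2],"turn":0},{"travel":[0.1,0,-0.2],"turn":0},{"travel":[0.15,0,-0.2],"turn":0},{"travel":[0.15,0,-0.2],"turn":0},{"travel":[0.15,0,-0.2],"turn":0}]'
python3 - <<'E'
from h import *
f=grab("wrist","w9");im=f["image"].astype(int);g=im.mean(2);X=np.array([.9847,.1754])
r=im[...,0]-im[...,1];b=im[...,2]-im[...,0]
def mids(A,v0,v1,a,c,t): return np.median([a+np.where(A[v,a:c]>t)[0][[0,-1]].mean() for v in range(v0,v1) if (A[v,a:c]>t).any()])
print("cap u",mids(r,334,350,295,350,60),"ring u",mids(g,250,258,285,365,150),"blue u",mids(b,366,378,285,365,40))
f7=dict(np.load("pics/w7.npz"))["image"].astype(int);r=f7[...,0]-f7[...,1];g=f7.mean(2);b=f7[...,2]-f7[...,0]
print("before: cap u",mids(r,334,350,295,350,60),"ring u",mids(g,250,258,285,365,150),"blue u",mids(b,366,378,285,365,40))
E
```

```text
time: 15.45
tool_pos: [0.6624, -0.0405, 0.2759]
orientation: [0.643, 0.766, -0.001, -0.001]
wrist_force: [-0.3, -0.5, 0.3]
grip_width: 0.0344
gripper_force: 0.0
bench x,y,z 0.001516281429111914 -0.10816823816946831 0.27793114851816214 ytool ang (want 10.1) 10.045189069090949 w 0.03414757832754567 F [-0.10149576 -0.38514477  0.72919354]
time: 16.1
tool_pos: [0.6634, -0.0403, 0.2792]
orientation: [0.642, 0.767, 0.001, 0.001]
wrist_force: [-0.7, 0.1, 7.1]
grip_width: 0.0104
gripper_force: 24.7
bench x,y,z 0.0018394143087444477 -0.107851953739347 0.27927598386324654 ytool ang (want 10.1) 10.084344773538971 w 0.010328615566838822 F [-1.70926715 -0.51416774  6.43700283]
time: 16.67
tool_pos: [0.6629, -0.04, 0.277]
orientation: [0.642, 0.767, -0.0, -0.0]
wrist_force: [0.6, 0.5, -0.4]
grip_width: 0.0342
gripper_force: 0.0
time: 17.25
tool_pos: [0.6496, 0.0375, 0.3769]
orientation: [0.64, 0.768, 0.0, -0.001]
wrist_force: [0.5, -0.6, -0.6]
grip_width: 0.034
gripper_force: 0.0
cap u 321.0 ring u 321.5 blue u 320.5
before: cap u 321.5 ring u 324.5 blue u 324.0
```

Cap (321.0), lens ring (321.5) and camera body (320.5) now line up at the image centre column, so the lever is upright.

```bash
python3 -c "
from plant import arm
print(arm.hand_in())"
```

```text
the job is handed in; nothing more can be done
None
```

I handed the job in at about 17 s: the slice stands upright and square on the lens axis (about 0.2 mm off in x, 99–100 mm from the lens front), the lever is upright to within roughly 0.01 rad, and nothing else on the table was touched.

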